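# Turn the peeler round in its holder

### The job

The vegetable peeler has been put into its sloping wooden holder handle first, so its blade sticks out. Draw it out, lay it flat on the worktop and let go, then take it by the handle and put it back blade first, pushed fully home so that only the handle sticks out. Do not drop it, and do not knock over or shift the dark mug or the spice jar.

Things in the scene. Friction and masses are not known exactly. Their poses are not given: they have to be found in the camera images.
- peeler_centre (a point): Vegetable peeler, 170 mm long, 80 g, dark blue handle, metal blade. Point: half-way along, 8 mm above the underside; x towards the blade tip, y across, z out of the upper side. Handle: x = -85 to +18 mm, 24 mm wide, 17 mm thick; blade: x = +18 to +85 mm, 14 mm wide, 6 mm thick; one flat underside. It starts on the sleeve's floor, handle inside, about 70 mm of blade standing free.
- blade_tip (a point): Outer end of the peeler's blade, on its middle line, 3 mm above the underside: x = +85 mm from peeler_centre. Axes as peeler_centre.
- handle_end (a point): Outer end of the peeler's handle, on its middle line, 8 mm above the underside: x = -85 mm from peeler_centre. Axes as peeler_centre.
- holder: Peeler holder of light wood on a dark base 124 x 80 mm, fixed to the worktop. Origin on the worktop, 12 mm in +x from the base's middle; z up; x is the level direction that the sleeve's mouth faces; y across. The sleeve is a straight covered channel, open only at its upper end, rising at 35 degrees from horizontal towards +x; inside 40 mm wide, 26 mm high, 100 mm deep; walls 8 mm.
- sleeve_mouth (a point): Centre of the mouth of the holder's sleeve, 90 mm above the worktop. Axes are those of the sleeve: x along it, up and out of the mouth (35 degrees above horizontal), y level across it, z square to its floor, upwards. Beyond the mouth nothing stands under the part of the peeler that sticks out.
- sleeve_bottom (a point): Inside the sleeve: on its floor, in the middle of its closed end, 22 mm above the worktop. Axes as sleeve_mouth, which is at x = 100, z = 13 mm from here. Home means that the peeler's inner end touches this end wall; 70 mm then stand out. Let go blade first, it may tip a little on the mouth's lower edge, its handle being heavy.
- mug_centre (a point): Bystander: dark grey and white mug, 82 mm wide, 97 mm high, handle on its -y side; the point is the middle of its cup, half-way up, z up. It stands on the left.
- jar_centre (a point): Bystander: spice jar with a black lid, 41 mm across, 105 mm high; the point is half-way up, z up. It stands at the back, in front of the green box. The worktop right of the holder (x 0.38 to 0.57, y -0.33 to -0.13) is always free of standing things.
Mind the look-alikes: they are no part of the job. Of the things that look like the holder, the larger one is meant.

How it is judged:
By the outcome, as a careful person would: the job done as asked, in the order asked, and still so for the second after the job is handed in, with the robot touching nothing.
It also fails if it takes over 58 s, if anything falls off the work surface, if the arm or the gripper's body presses on something with over 40 N, if the wrist force passes 120 N, or if a joint passes its speed limit or range.

### The arm

A 6-joint arm with a two-finger parallel gripper is mounted at the origin on a cart in front of the work surface, level with it; the furniture and walls round the work are solid. World frame = base frame: x ahead of the robot, y to its left, z up, the work surface at z = 0. Lengths are in m, angles in degrees, forces in N, time in s.
With the tool pointing down it reaches from about 0.35 to 0.85 m from the base axis. Payload 8.1 kg.
Tool frame: the origin (TCP) lies at the very end of the fingers, on their centre line; the grasp point (between the pads) lies 19 mm behind it; z points along the fingers, y is the line along which they close (so a half turn about z gives the same grasp; the last joint's range is limited). The gripper opens to 85 mm and grips with 20 to 120 N. Pads are 22 mm wide; open, the fingers measure 114 mm over their backs; the gripper's body (76 mm by 85 mm) begins 54 mm behind the grasp point. The pads swing forward as they close: fully open they stand 13 mm farther back than shut.
Start: joints at [63.346, 7.471, 85.268, -0, 87.261, -4.893], TCP at [0.222, 0.557, 0.196] pointing down, gripper open.
Joint ranges: [-169.43, 169.43], [-51.17, 129.36], [1.28, 143.12], [-76.62, 256.62], [0, 156.53], [-152.29, 152.29]. Speed limits (degrees/s): [136.94, 136.94, 159.86, 180, 180, 180].

### API

Orientations are given as [roll, pitch, yaw] about the fixed x, y, z axes, in that order (R = Rz(yaw) Ry(pitch) Rx(roll)).
In Python, from bench import arm gives the robot as it stands.
- The arm moves only by the tool play_rows, never from a script. Its arguments are lists of equal length, an entry for each row: "offset": the shift along the tool's x, y, z in mm, a list of three; "rotation": the turn, a rotation vector about the tool's x, y, z in degrees, a list of three; "grip": the gripper command: -1 is shut, 1 is fully open, values between are in proportion. A call has exactly 8 rows; each row shifts and turns the commanded pose from where the row before left it, along the tool's axes as they then stand; what a row does not reach is not made up. A row lasts 1/12 s, in which the tool goes at most 41.7 mm and 7.16 degrees, less where a joint would pass 70% of its speed; a pose out of reach is approached as far as the arm can. A call is refused whole if a number of a shift passes 41.7 or a number of a turn 7.16, either way. A call with a gripper value outside its range is refused whole. The fingers move at their own pace and stop on an object; "newtons" is the grip in N (left out, the last holds). Time passes only in rows, so rows that do not move let the fingers close, or fill a call up. It gives the time, the measured TCP pose, the force, the opening and the grip force at its end, in the units of the state.
- arm.get_state(): the state, without advancing time (a new reading comes with each control period).
- arm.read_camera(name): name is "scene" or "top" or "wrist"; returns a dict with "img" (400x640x3 uint8, red, green, blue), "fx", "fy", "cx", "cy" (pixels), "extrinsics" (4x4, takes a point from camera to world coordinates). Camera axes: x right, y up, looking along -z (the intrinsics and any distortion apply to the point x, -y, -z); pixel columns grow to the right and rows downward; lengths in m; the calibration is good to about 2 mm. A picture is of the moment at which its call begins. There is no depth.
- arm.close_job(): hands the job in; it is judged then, once.
The state is a dict: "time_s": time; "joint_positions": joint angles; "joint_vel": joint speeds; "effort": joint torques, N m; "ee_pos": TCP position; "tool_rot": TCP orientation; "force": force on the tool from outside, world axes, zero at the start; "torque": the same for the moment, N m; "gripper_width": finger opening in m; "grasp_force": force on a finger pad.
Only numpy, scipy, OpenCV 4.12 (cv2) and the standard library are available. Lean on these libraries where they do the work, as an engineer would, in place of code of your own. Each camera call takes 0.05 s, during which the arm holds its last target. There are 200 camera calls.

## Working session

There is one attempt and no reset: what is moved stays moved. The work goes in short steps, Python scripts to look and compute and a tool call to move; the robot and the scene stay as the last step left them, time stands still between calls to the robot, and variables do not carry over. Pictures are saved under pics/ and viewed, at most 10 in all, crops included, and the job is handed in when it is done.

Besides the shell and the picture viewer there is one more tool, called after "Call:" as name(argument=value, ...) on one line, values as JSON. play_rows: Moves the arm, as the interface text tells. Its arguments: {"type":"object","properties":{"offset":{"type":"array","items":{"type":"array","items":{"type":"number"}}},"rotation":{"type":"array","items":{"type":"array","items":{"type":"number"}}},"grip":{"type":"array","items":{"type":"number"}},"newtons":{"type":"number"}},"required":["offset","rotation","grip"]}

```bash
mkdir -p pics; ls
cat > h.py <<'E'
import numpy as np,cv2
from bench import arm
from scipy.spatial.transform import Rotation as R
def snap(n,f):
    c=arm.read_camera(n); cv2.imwrite('pics/'+f,cv2.cvtColor(c['img'],cv2.COLOR_RGB2BGR)); np.savez('pics/'+f+'.npz',**{k:np.array(v) for k,v in c.items() if v is not None}); return c
def ld(f): return np.load('pics/'+f+'.npz',allow_pickle=True)
def ray(c,u,v):
    E=np.array(c['extrinsics']); d=np.array([(u-c['cx'])/c['fx'],-(v-c['cy'])/c['fy'],-1.]); return E[:3,3],E[:3,:3]@(d/np.linalg.norm(d))
def proj(c,p):
    E=np.array(c['extrinsics']); q=E[:3,:3].T@(np.asarray(p)-E[:3,3]); return np.array([c['cx']+c['fx']*q[0]/-q[2], c['cy']-c['fy']*q[1]/-q[2]])
def tri(*rs):
    A=np.zeros((3,3));b=np.zeros(3)
    for o,d in rs: P=np.eye(3)-np.outer(d,d);A+=P;b+=P@o
    p=np.linalg.solve(A,b); return p,[np.linalg.norm((np.eye(3)-np.outer(d,d))@(p-o)) for o,d in rs]
def onz(c,u,v,z):
    o,d=ray(c,u,v); return o+d*(z-o[2])/d[2]
E
python3 - <<'E'
from h import *
a=snap('scene','s0.png');b=snap('top','t0.png')
print({k:a[k] for k in a if k!='img'},{k:b[k] for k in b if k!='img'})
print(arm.get_state())
E
```

```text
pics
{'fx': 474.1605203094039, 'fy': 474.1605203094039, 'cx': 314.46801106030233, 'cy': 196.1084466342795, 'extrinsics': array([[ 0.90558411,  0.19863656, -0.37478117,  0.25154677],
       [-0.423617  ,  0.46850359, -0.7752761 , -0.50325903],
       [ 0.02158814,  0.86084139,  0.50841523,  0.53324303],
       [ 0.        ,  0.        ,  0.        ,  1.        ]])} {'fx': 378.87740962399505, 'fy': 378.87740962399505, 'cx': 316.09140007664314, 'cy': 206.05223254406076, 'extrinsics': array([[ 0.01138105,  0.9982197 , -0.05854823,  0.48992941],
       [-0.99984872,  0.01059035, -0.01379766,  0.15750962],
       [-0.01315305,  0.05869641,  0.99818923,  0.93262109],
       [ 0.        ,  0.        ,  0.        ,  1.        ]])}
{'time_s': 0.1, 'joint_positions': array([ 6.33474565e+01,  7.51129572e+00,  8.53248581e+01,  2.92375875e-04,
        8.72622673e+01, -4.89237112e+00]), 'joint_vel': array([ 0.00438759, -0.01479304, -0.17562144,  0.02080369,  0.12040926,
        0.04069619]), 'effort': array([ 4.64006553e-04, -5.70946777e+01, -5.01945448e+01, -1.75319306e-04,
        8.10416095e-03,  3.72083855e-05]), 'ee_pos': array([0.2221461 , 0.55674402, 0.1950266 ]), 'tool_rot': array([-1.79901962e+02, -8.68472212e-03,  1.58239806e+02]), 'force': array([-0.74441607,  0.64160034, -0.24618839]), 'torque': array([ 0.0097628 , -0.02297696, -0.01762882]), 'grasp_force': 0.0, 'gripper_width': 0.08518781166930817}
```

View pics/s0.png

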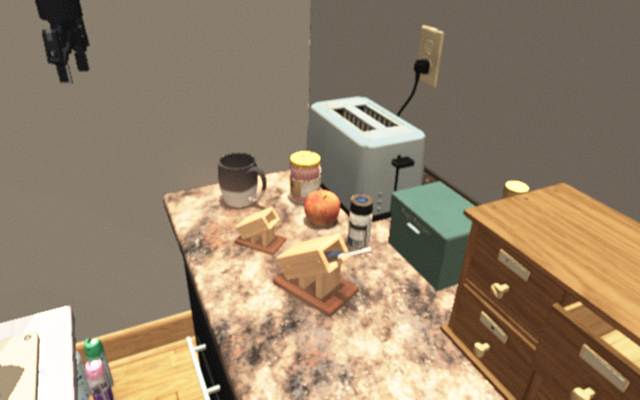

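View pics/t0.png

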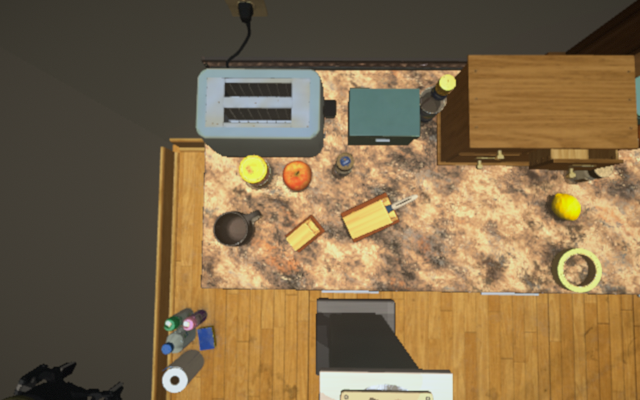

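The scene picture shows the large holder at about (315,270), with the blade out to about (370,250). In the top view the holder is at (370,217), the blade tip at (414,197), the jar at (343,165) and the mug at (233,228). I'll zoom in on both.

Run:
```python
import cv2,numpy as np
a=cv2.imread('pics/s0.png')[220:320,265:385];b=cv2.imread('pics/t0.png')[180:250,330:425]
a=cv2.resize(a,(600,500),interpolation=cv2.INTER_CUBIC)[:, :]
b=cv2.resize(b,None,fx=7,fy=7,interpolation=cv2.INTER_CUBIC)
cv2.imwrite('pics/c1.png',a);cv2.imwrite('pics/c2.png',b)
```

```text
(no output)
```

View pics/c1.png

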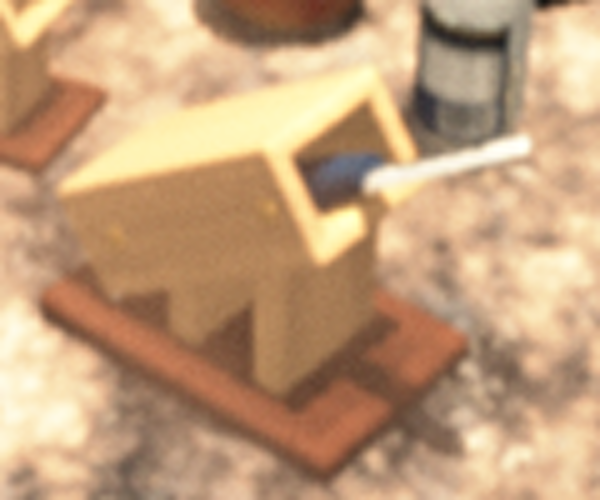

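View pics/c2.png

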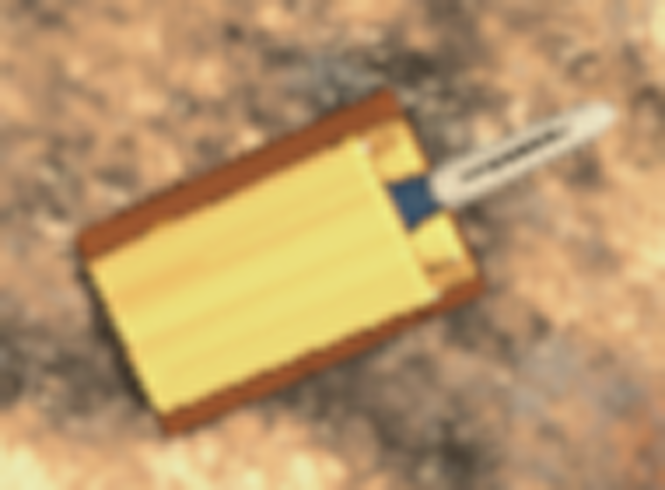

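```bash
cat > fit.py <<'E'
from h import *
from scipy.optimize import least_squares
S=ld('s0.png');T=ld('t0.png')
cs=lambda x,y:((x+.5)/5-.5+265,(y+.5)/5-.5+220)
ct=lambda x,y:((x+.5)/7-.5+330,(y+.5)/7-.5+180)
a=np.radians(35)
def sl(p,x,y,z): # sleeve coords rel mouth -> world, p=(mx,my,mz,yaw)
    r=R.from_euler('z',p[3]).as_matrix()@R.from_euler('y',-a).as_matrix()
    return np.array(p[:3])+r@np.array([x,y,z])
def bs(p,x,y,z):
    r=R.from_euler('z',p[3]).as_matrix(); return np.array([p[0],p[1],0])+r@np.array([x+p[4],y,z])
sf=[(S,cs(268,152),(0,-.028,.021)),(S,cs(320,262),(0,-.028,-.021)),(S,cs(372,68),(0,.028,.021)),(S,cs(418,180),(0,.028,-.021)),
(T,ct(360,145),(0,.028,.021)),(T,ct(437,298),(0,-.028,.021)),(T,ct(405,120),(0,.028,-.021)),(T,ct(472,272),(0,-.028,-.021))]
bf=[(S,cs(42,300),(-.062,-.04)),(S,cs(322,470),(.062,-.04)),(S,cs(467,340),(.062,.04)),
(T,ct(78,245),(-.062,.04)),(T,ct(390,88),(.062,.04)),(T,ct(482,288),(.062,-.04)),(T,ct(170,432),(-.062,-.04))]
def res(p): return np.concatenate([proj(c,sl(p,*q))-u for c,u,q in sf]+[proj(c,bs(p,*q,p[5]))-u for c,u,q in bf])
s=least_squares(res,[.48,0,.09,np.radians(-65),-.03,.01],loss='soft_l1');p=s.x
print(p,np.degrees(p[3]));print(res(p).reshape(-1,2).round(1))
# peeler
tip=tri(ray(S,*cs(528,145)),ray(T,*ct(612,112)));j=tri(ray(S,*cs(372,180)),ray(T,*ct(440,190)));print(tip,j)
print('pred tip',sl(p,.07,0,-.010),'junction',sl(p,.003,0,-.010))
d=tip[0]-j[0];print(np.linalg.norm(d),np.degrees(np.arctan2(d[1],d[0])),np.degrees(np.arcsin(d[2]/np.linalg.norm(d))))
print('jar',onz(T,344,160,.105),onz(S,361,201,.105)); print('mug',onz(T,233,228,.097))
print('base z at mug', onz(S,237,160,.097))
E
python3 fit.py
```

```text
[ 0.53385821  0.00662735  0.08994953 -1.11603772 -0.03683986  0.0077266 ] -63.9442510581229
[[-1.4 -1.1]
 [ 0.2  1.7]
 [ 0.1 -0.7]
 [ 2.2  0.6]
 [-1.  -0.6]
 [-0.7  0.8]
 [-0.2 -0.4]
 [ 1.1  0.1]
 [-2.6  0. ]
 [ 0.3  0.6]
 [ 0.7 -0.3]
 [-1.2 -1. ]
 [-0.  -0.3]
 [ 1.3  0.7]
 [-0.1  2. ]]
(array([ 0.5624148 , -0.04629697,  0.12553558]), [np.float64(0.0005611083252818011), np.float64(0.0005611083252818458)]) (array([ 0.53927874, -0.00063499,  0.08785165]), [np.float64(0.0005768722125288745), np.float64(0.0005768722125289757)])
pred tip [ 0.56156423 -0.05003842  0.12190836] junction [ 0.53745704 -0.00073317  0.08347874]
0.06356392452793136 -63.129530277594654 36.35957715722784
jar [0.64069915 0.10865007 0.105     ] [0.6352551  0.10261769 0.105     ]
mug [0.48844591 0.3520104  0.097     ]
base z at mug [0.48800249 0.35690326 0.097     ]
```

The fit gives the mouth height as 90 mm and the blade slope as 36°, both matching the given sizes. Next I'll plan the approach.

```bash
cat > plan.py <<'E'
from h import *
M=np.array([.5339,.0066,.0900]);YAW=-63.7
Rs=R.from_euler('ZY',[YAW,-35],degrees=True).as_matrix()
def sp(x,y,z): return M+Rs@(np.array([x,y,z])/1000)   # sleeve mm rel. mouth
RB=Rs@np.diag([-1,1,-1.])                            # tool x=-xs,y=ys,z=-zs
def Rd(yaw): return R.from_euler('ZX',[yaw,180],degrees=True).as_matrix()
def cur():
    s=arm.get_state(); return np.array(s['ee_pos']),R.from_euler('xyz',s['tool_rot'],degrees=True).as_matrix(),s
def step(p0,R0,p1,R1,n):
    """constant row (n times) from pose 0 to pose 1; straight-turn screw"""
    w=R.from_matrix(R0.T@R1).as_rotvec()/n; A=R.from_rotvec(w).as_matrix()
    S=sum(np.linalg.matrix_power(A,k) for k in range(n))
    d=np.linalg.solve(S,R0.T@(p1-p0)); return d*1000,np.degrees(w)
def go(p1,R1,n,p0=None,R0=None):
    if p0 is None: p0,R0,_=cur()
    d,w=step(p0,R0,p1,R1,n); print(n,'rows off',d.round(1),'rot',w.round(2),'maxz/path',end=' ')
    p,Q=p0.copy(),R0.copy();pts=[]
    for k in range(n): p=p+Q@d/1000;Q=Q@R.from_rotvec(np.radians(w)).as_matrix();pts.append(p)
    print(np.array(pts)[::max(1,n//4)].round(3).tolist())
E
python3 - <<'E'
from plan import *
for q in ([0.5624,-.0463,.1255],[.5393,-.0006,.0879]): print(Rs.T@(np.array(q)-M)*1000)
print('tcp grasp',sp(45,0,-12.5))
P=sp(45,0,-12.5+75)
go(P,RB,24); go(sp(45,0,-12.5),RB,8,P,RB)
E
```

```text
[69.55340445  2.11139727 -5.3643202 ]
[ 6.04276249  1.65091415 -6.79481449]
tcp grasp [ 0.55340911 -0.03287368  0.10557154]
24 rows off [-24.4  -8.5   8.9] rot [ 0.53 -1.39  1.69] maxz/path [[0.242, 0.54, 0.186], [0.35, 0.424, 0.147], [0.44, 0.287, 0.132], [0.504, 0.136, 0.142]]
8 rows off [ 0.  -0.   9.4] rot [0. 0. 0.] maxz/path [[0.537, 0.001, 0.159], [0.541, -0.009, 0.144], [0.546, -0.018, 0.129], [0.551, -0.028, 0.113]]
```

Run:
```python
from plan import *
p,Q,s=cur()
W=np.array([.40,.26,.27]);G=sp(45,1.8,-12);P=sp(45,1.8,-12+75)
go(W,Q,16); go(P,RB,16,W,Q)
```

```text
16 rows off [-17.2 -13.1  -4.7] rot [0. 0. 0.] maxz/path [[0.233, 0.538, 0.2], [0.278, 0.464, 0.218], [0.322, 0.39, 0.237], [0.367, 0.316, 0.256]]
16 rows off [-14.9  -5.9  11.4] rot [ 0.79 -2.09  2.54] maxz/path [[0.412, 0.249, 0.259], [0.456, 0.197, 0.219], [0.493, 0.135, 0.191], [0.522, 0.064, 0.174]]
```

Call:
play_rows(offset=[[-17.2, -13.1, -4.7], [-17.2, -13.1, -4.7], [-17.2, -13.1, -4.7], [-17.2, -13.1, -4.7], [-17.2, -13.1, -4.7], [-17.2, -13.1, -4.7], [-17.2, -13.1, -4.7], [-17.2, -13.1, -4.7]], rotation=[[0, 0, 0], [0, 0, 0], [0, 0, 0], [0, 0, 0], [0, 0, 0], [0, 0, 0], [0, 0, 0], [0, 0, 0]], grip=[1, 1, 1, 1, 1, 1, 1, 1])

```text
time_s: 0.77
ee_pos: [0.3115, 0.4078, 0.2333]
tool_rot: [-180.0, -0.0, 158.2]
force: [-0.2, 0.4, 0.3]
gripper_width: 0.0855
grasp_force: 0.0
```

Call:
play_rows(offset=[[-17.2, -13.1, -4.7], [-17.2, -13.1, -4.7], [-17.2, -13.1, -4.7], [-17.2, -13.1, -4.7], [-17.2, -13.1, -4.7], [-17.2, -13.1, -4.7], [-17.2, -13.1, -4.7], [-17.2, -13.1, -4.7]], rotation=[[0, 0, 0], [0, 0, 0], [0, 0, 0], [0, 0, 0], [0, 0, 0], [0, 0, 0], [0, 0, 0], [0, 0, 0]], grip=[0.2, 0.2, 0.2, 0.2, 0.2, 0.2, 0.2, 0.2])

```text
time_s: 1.43
ee_pos: [0.4005, 0.2595, 0.271]
tool_rot: [-180.0, -0.0, 158.2]
force: [0.7, 0.0, -0.2]
gripper_width: 0.0511
grasp_force: 0.0
```

Call:
play_rows(offset=[[-14.9, -5.9, 11.4], [-14.9, -5.9, 11.4], [-14.9, -5.9, 11.4], [-14.9, -5.9, 11.4], [-14.9, -5.9, 11.4], [-14.9, -5.9, 11.4], [-14.9, -5.9, 11.4], [-14.9, -5.9, 11.4]], rotation=[[0.79, -2.09, 2.54], [0.79, -2.09, 2.54], [0.79, -2.09, 2.54], [0.79, -2.09, 2.54], [0.79, -2.09, 2.54], [0.79, -2.09, 2.54], [0.79, -2.09, 2.54], [0.79, -2.09, 2.54]], grip=[0, 0, 0, 0, 0, 0, 0, 0])

```text
time_s: 2.1
ee_pos: [0.4854, 0.1509, 0.1975]
tool_rot: [-176.6, 17.6, 138.2]
force: [-0.0, -1.1, 0.0]
gripper_width: 0.0426
grasp_force: 0.0
```

Call:
play_rows(offset=[[-14.9, -5.9, 11.4], [-14.9, -5.9, 11.4], [-14.9, -5.9, 11.4], [-14.9, -5.9, 11.4], [-14.9, -5.9, 11.4], [-14.9, -5.9, 11.4], [-14.9, -5.9, 11.4], [-14.9, -5.9, 11.4]], rotation=[[0.79, -2.09, 2.54], [0.79, -2.09, 2.54], [0.79, -2.09, 2.54], [0.79, -2.09, 2.54], [0.79, -2.09, 2.54], [0.79, -2.09, 2.54], [0.79, -2.09, 2.54], [0.79, -2.09, 2.54]], grip=[0, 0, 0, 0, 0, 0, 0, 0])

```text
time_s: 2.77
ee_pos: [0.5364, 0.0062, 0.1681]
tool_rot: [179.8, 35.1, 116.1]
force: [0.3, -0.2, 0.4]
gripper_width: 0.0425
grasp_force: 0.0
```

Run:
```python
from plan import *
p,Q,s=cur();print(s['time_s'],p,s['joint_positions'].round(1),s['gripper_width'],s['force'])
go(sp(45,1.8,-12),RB,8)
c=snap('wrist','w1.png'); np.set_printoptions(suppress=True);print(proj(c,sp(70,0,-10)),proj(c,sp(3,0,-10)),{k:c[k] for k in c if k!='img'})
```

```text
2.7667 [0.53642729 0.0062435  0.1680615 ] [ 19.9  -6.7 110.2 -36.2  75.3   2.9] 0.04247217670818302 [ 0.31375001 -0.20632149  0.35825324]
8 rows off [ 0.1 -0.   9.4] rot [ 0.01  0.01 -0.02] maxz/path [[0.539, 0.001, 0.16], [0.543, -0.008, 0.145], [0.548, -0.018, 0.129], [0.553, -0.027, 0.114]]
[311.40098476 225.40023128] [311.02233899 152.35149252] {'fx': 296.76741297666797, 'fy': 296.76741297666797, 'cx': 313.84938146762687, 'cy': 202.8112434772813, 'extrinsics': array([[ 0.89710763, -0.25859945, -0.35822372,  0.46090538],
       [ 0.44180905,  0.52808504,  0.72521097,  0.15957605],
       [ 0.00163343, -0.80885877,  0.58800069,  0.26538569],
       [ 0.        ,  0.        ,  0.        ,  1.        ]])}
```

View pics/w1.png

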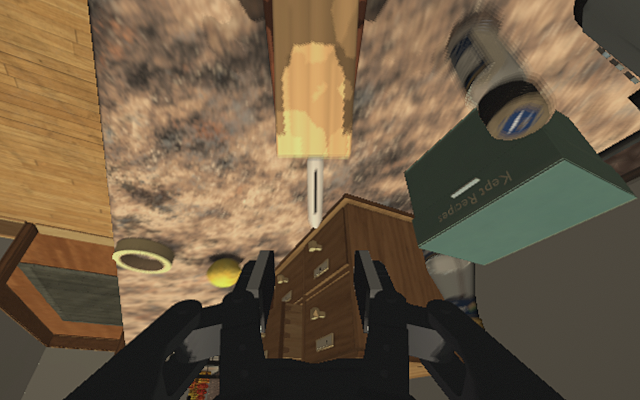

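The wrist picture shows the blade centred between the fingers, with its tip at (315,228) and the roof's mouth edge from 278 to 352 at row 158. Both sit about 2 mm towards +y from my fit, so the 1.8 mm correction is right. Descending and gripping.

Call:
play_rows(offset=[[0.1, 0, 9.4], [0.1, 0, 9.4], [0.1, 0, 9.4], [0.1, 0, 9.4], [0.1, 0, 9.4], [0.1, 0, 9.4], [0.1, 0, 9.4], [0.1, 0, 9.4]], rotation=[[0, 0, 0], [0, 0, 0], [0, 0, 0], [0, 0, 0], [0, 0, 0], [0, 0, 0], [0, 0, 0], [0, 0, 0]], grip=[0, 0, 0, 0, 0, 0, 0, 0])

```text
time_s: 3.48
ee_pos: [0.5558, -0.0313, 0.1058]
tool_rot: [179.8, 35.0, 116.2]
force: [-0.5, 0.1, -0.2]
gripper_width: 0.0427
grasp_force: 0.0
```

Call:
play_rows(offset=[[0, 0, 0], [0, 0, 0], [0, 0, 0], [0, 0, 0], [0, 0, 0], [0, 0, 0], [0, 0, 0], [0, 0, 0]], rotation=[[0, 0, 0], [0, 0, 0], [0, 0, 0], [0, 0, 0], [0, 0, 0], [0, 0, 0], [0, 0, 0], [0, 0, 0]], grip=[-1, -1, -1, -1, -1, -1, -1, -1], newtons=70)

```text
time_s: 4.15
ee_pos: [0.5557, -0.0307, 0.1069]
tool_rot: [179.8, 35.0, 116.2]
force: [0.1, -0.0, 0.5]
gripper_width: 0.0001
grasp_force: 0.0
```

Run:
```python
from plan import *
p,Q,s=cur();print(s['time_s'],Rs.T@(p-M)*1000,s['gripper_width'],s['force'],s['grasp_force'])
w=ld('w1.png');print(proj(w,sp(0,0,21)),proj(w,sp(0,-28,21)),proj(w,sp(0,28,21)),proj(w,sp(70,1.8,-7)))
a=snap('scene','s2.png');i=cv2.imread('pics/s2.png')[200:320,265:385];cv2.imwrite('pics/c3.png',cv2.resize(i,(500,500),interpolation=cv2.INTER_CUBIC))
```

```text
4.15 [ 44.96099148   3.03017553 -10.8820506 ] 0.0001347915602592822 [ 0.07289029 -0.03312306  0.50624222] 0.0
[310.64747667 155.17669423] [272.93936758 155.25877925] [348.35728565 155.09460552] [313.35830774 226.70795262]
```

View pics/c3.png

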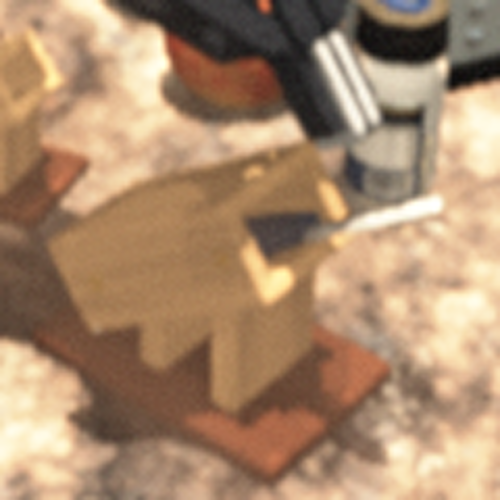

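The scene crop shows the closed fingertips at about crop (355,130), or pixel (350,231), clearly above and behind the blade. So a pose I'm using is off, and I'll check projections of the TCP in all the views.

Run:
```python
from plan import *
p,Q,s=cur();S=ld('s2.png');print(p,s['joint_positions'],'tcp in scene',proj(S,p),'tip',proj(S,[.5624,-.0463,.1255]),S['extrinsics'][:3,3],S['extrinsics'][:3,2])
print('ext same', np.abs(S['extrinsics']-ld('s0.png')['extrinsics']).max())
t=snap('top','t2.png');print('tcp in top',proj(t,p), proj(t,p-Q[:,2]*.1))
w=snap('wrist','w2.png');print('tcp in wrist',proj(w,p),'dist coefs?',[k for k in w])
i=cv2.imread('pics/t2.png')[150:250,330:450];j=cv2.imread('pics/w2.png')[100:400,160:480]
cv2.imwrite('pics/c4.png',np.hstack([cv2.resize(i,(460,383),interpolation=cv2.INTER_CUBIC),cv2.resize(j,None,fx=383/300,fy=383/300)[:,:338]]))
```

```text
[ 0.55567271 -0.03069861  0.10683103] [ 15.0034264   -2.11298979 112.70359003 -37.7024584   66.68362257
   3.28761131] tcp in scene [359.37264852 254.10244191] tip [369.79867457 248.67180137] [ 0.25154677 -0.50325903  0.53324303] [-0.37478117 -0.7752761   0.50841523]
ext same 0.0
tcp in top [407.78306459 199.09369599] [391.13491026 208.64585229]
tcp in wrist [313.72001243 235.97750969] dist coefs? ['img', 'fx', 'fy', 'cx', 'cy', 'extrinsics']
```

View pics/c4.png

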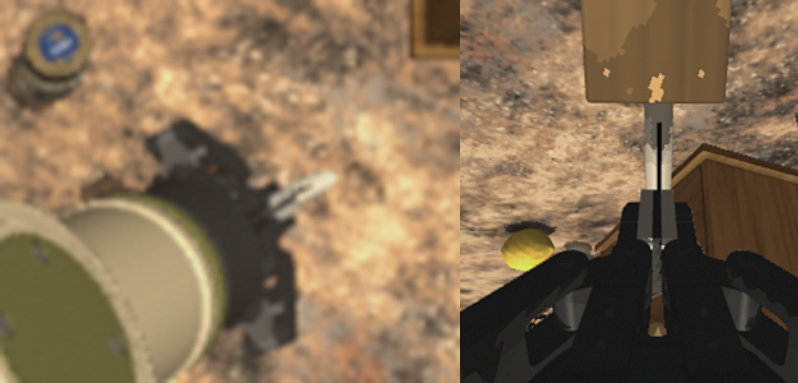

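The wrist crop shows the closed pads overlapping the blade in the image, with their tips at wrist row 249. The TCP projects to row 236, so the real fingertips seem to sit short of the reported TCP. I'll quantify that along the tool axis.

Run:
```python
from plan import *
p,Q,s=cur();S=ld('s2.png');w=ld('w2.png');t=ld('t2.png');s0=ld('s0.png')
for d in (0,.01,.02,.03,.04): 
    q=p-Q[:,2]*d; print(d,'scene',proj(S,q).round(1),'wrist pad edges',proj(w,q-Q[:,0]*.011).round(1),proj(w,q+Q[:,0]*.011).round(1),'start scene',proj(s0,np.array([.2221,.5567,.195+d])).round(1),'top',proj(t,q).round(1))
print(Q.T@w['extrinsics'][:3,:3],Q.T@(w['extrinsics'][:3,3]-p))
# dark/silver fingertip in start scene
i=cv2.imread('pics/s0.png')[30:90,30:100];cv2.imwrite('pics/c5.png',cv2.resize(i,(700,600),interpolation=cv2.INTER_CUBIC))
```

```text
0 scene [359.4 254.2] wrist pad edges [313.5 250.8] [313.6 220.4] start scene [81.4 99.8] top [407.8 199.1]
0.01 scene [356.5 248.2] wrist pad edges [313.5 258.2] [313.5 226.6] start scene [80.3 95.1] top [406.3 200. ]
0.02 scene [353.6 242.2] wrist pad edges [313.5 266.5] [313.5 233.4] start scene [79.2 90.4] top [404.8 200.9]
0.03 scene [350.7 236.2] wrist pad edges [313.5 275.6] [313.5 241.1] start scene [78.1 85.6] top [403.2 201.8]
0.04 scene [347.8 230.1] wrist pad edges [313.4 285.9] [313.4 249.7] start scene [76.9 80.8] top [401.6 202.7]
[[ 8.15865349e-04  9.45931972e-01  3.24364052e-01]
 [ 9.99999488e-01 -9.66021968e-04  3.01901932e-04]
 [ 5.98921490e-04  3.24363640e-01 -9.45932276e-01]] [ 0.08400761  0.00023827 -0.17789353]
```

View pics/c5.png

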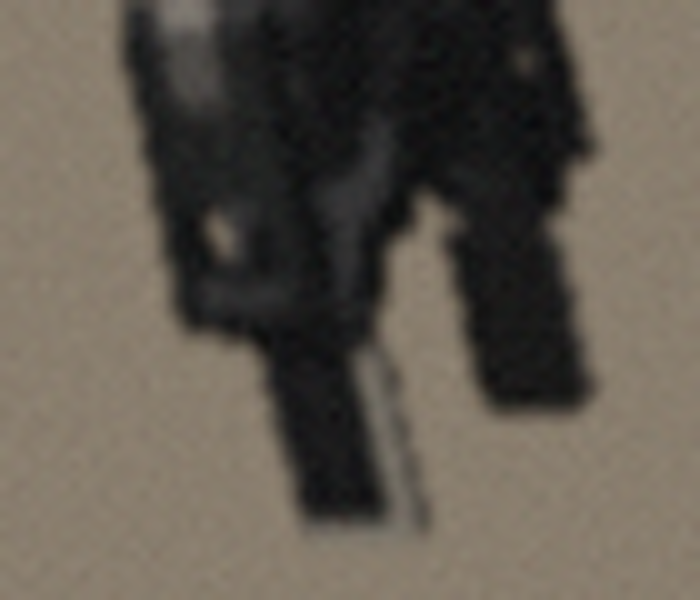

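All three views agree that the real fingertips are about 37 mm behind the reported TCP, in the start picture (tips at (66,82) and (84,70)) as well as now. So I'll open, go 37 mm further and close again.

Call:
play_rows(offset=[[0, 0, 0], [0, 0, 0], [0, -0.4, 6], [0, -0.4, 6], [0, 0, 6], [0, 0, 6], [0, 0, 6], [0, 0, 6]], rotation=[[0, 0, 0], [0, 0, 0], [0, 0, 0], [0, 0, 0], [0, 0, 0], [0, 0, 0], [0, 0, 0], [0, 0, 0]], grip=[0, 0, 0, 0, 0, 0, 0, 0])

```text
time_s: 4.97
ee_pos: [0.564, -0.0501, 0.0764]
tool_rot: [179.8, 35.0, 116.2]
force: [0.1, 0.7, 0.5]
gripper_width: 0.0425
grasp_force: 0.0
```

Call:
play_rows(offset=[[0, 0, 0.5], [0, 0, 0.5], [0, 0, 0], [0, 0, 0], [0, 0, 0], [0, 0, 0], [0, 0, 0], [0, 0, 0]], rotation=[[0, 0, 0], [0, 0, 0], [0, 0, 0], [0, 0, 0], [0, 0, 0], [0, 0, 0], [0, 0, 0], [0, 0, 0]], grip=[0, 0, -1, -1, -1, -1, -1, -1])

```text
time_s: 5.63
ee_pos: [0.5646, -0.05, 0.0767]
tool_rot: [179.8, 35.0, 116.2]
force: [0.3, 0.9, 1.8]
gripper_width: 0.008
grasp_force: 68.4
```

Run:
```python
from plan import *
p,Q,s=cur();print(s['time_s'],Rs.T@(p-M)*1000,s['gripper_width'],s['force'],s['grasp_force'])
snap('scene','s3.png');snap('wrist','w3.png')
a=cv2.imread('pics/s3.png')[200:300,300:400];b=cv2.imread('pics/w3.png')[100:340,190:430]
cv2.imwrite('pics/c6.png',np.hstack([cv2.resize(x,(400,400),interpolation=cv2.INTER_CUBIC) for x in (a,b)]))
```

```text
5.6333 [ 45.08496695   2.48622143 -47.8082053 ] 0.007999681613630115 [0.28746006 0.91865316 1.77072051] 68.38929167206516
```

View pics/c6.png

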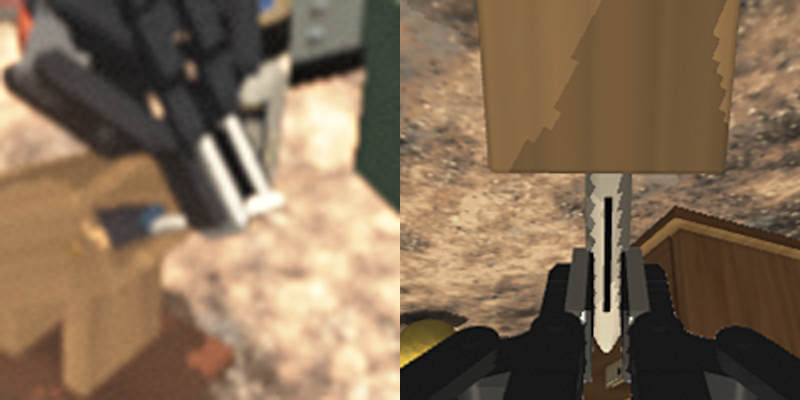

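The picture shows both pads gripping the blade with the fingertips at its underside level. Now I'll draw the peeler out along the sleeve.

Call:
play_rows(offset=[[-3, 0, -0.2], [-5, 0, -0.2], [-7, 0, -0.2], [-8, 0, -0.2], [-8, 0, 0], [-8, 0, 0], [-8, 0, 0], [-8, 0, 0]], rotation=[[0, 0, 0], [0, 0, 0], [0, 0, 0], [0, 0, 0], [0, 0, 0], [0, 0, 0], [0, 0, 0], [0, 0, 0]], grip=[-1, -1, -1, -1, -1, -1, -1, -1])

```text
time_s: 6.4
ee_pos: [0.5844, -0.0911, 0.1092]
tool_rot: [179.8, 35.0, 116.2]
force: [-1.1, 0.1, -1.4]
gripper_width: 0.0081
grasp_force: 68.4
```

Call:
play_rows(offset=[[-9, 0, 0], [-9, 0, 0], [-9, 0, 0], [-9, 0, 0], [-9, 0, 0], [-9, 0, 0], [-9, 0, 0], [-9, 0, 0]], rotation=[[0, 0, 0], [0, 0, 0], [0, 0, 0], [0, 0, 0], [0, 0, 0], [0, 0, 0], [0, 0, 0], [0, 0, 0]], grip=[-1, -1, -1, -1, -1, -1, -1, -1])

```text
time_s: 7.07
ee_pos: [0.6104, -0.1438, 0.1503]
tool_rot: [179.8, 35.0, 116.2]
force: [0.1, 0.0, -0.7]
gripper_width: 0.0084
grasp_force: 68.4
```

```bash
cat >> plan.py <<'E'
D=37.0 # mm: real fingertips lie this far behind the reported TCP
def tcp(tip,Q): return np.asarray(tip)+Q[:,2]*D/1000
E
python3 - <<'E'
from plan import *
p,Q,s=cur();print(s['time_s'],p,Rs.T@(p-M)*1000,s['gripper_width'],s['force'],s['grasp_force'],s['joint_positions'].round(1))
t=snap('top','t4.png');sc=snap('scene','s4.png')
# dark-blue handle pixels, and expected handle ends
for n,c in(('t',t),('s',sc)):
    h=cv2.cvtColor(c['img'],cv2.COLOR_RGB2HSV); m=((h[...,0]>100)&(h[...,0]<125)&(h[...,1]>70)&(h[...,2]>25)).astype(np.uint8)
    k,l,st,ce=cv2.connectedComponentsWithStats(m); print(n,[(st[i].tolist(),ce[i].round(0).tolist()) for i in range(1,k) if st[i,4]>25])
    # expected: tip is sleeve +25 beyond fingertip
    print([proj(c,(p-Q[:,2]*.037)+Rs@np.array([x,0,z])/1000).round(1) for x,z in((25,3),(-42,3),(-145,8))])
# placing pose: peeler centre C, x_p yaw -34 ; finger tips at x_p=+60
yp=-34;C=np.array([.47,-.235,0]);u=np.array([np.cos(np.radians(yp)),np.sin(np.radians(yp)),0])
QP=Rd(yp+180); H=tcp(C+u*.060+[0,0,.06],QP); L=tcp(C+u*.060+[0,0,.004],QP)
go(H,QP,16);go(L,QP,8,H,QP)
E
```

```text
7.0667 [ 0.61039811 -0.14379761  0.15031815] [172.80728726   1.94267008 -47.36610259] 0.008425462441097889 [ 0.11513302  0.00412222 -0.66306482] 68.36963708570693 [  1.1  -1.1 106.8 -35.6  62.7 -11.6]
t [([341, 157, 9, 9, 35], [345.0, 161.0]), ([198, 327, 16, 23, 290], [206.0, 338.0]), ([161, 343, 12, 12, 102], [167.0, 348.0])]
[array([475.6, 168.6]), array([443.9, 183.2]), array([399.9, 203.4])]
s [([362, 238, 45, 17, 341], [384.0, 246.0])]
[array([446.9, 235.5]), array([404.1, 243.6]), array([348.3, 250.9])]
16 rows off [ 0.5 -9.1  8.7] rot [-0.55  2.14 -1.8 ] maxz/path [[0.605, -0.152, 0.144], [0.581, -0.184, 0.113], [0.559, -0.216, 0.082], [0.536, -0.246, 0.049]]
8 rows off [ 0. -0.  7.] rot [0. 0. 0.] maxz/path [[0.52, -0.269, 0.016], [0.52, -0.269, 0.002], [0.52, -0.269, -0.012], [0.52, -0.269, -0.026]]
```

Call:
play_rows(offset=[[0.5, -9.1, 8.7], [0.5, -9.1, 8.7], [0.5, -9.1, 8.7], [0.5, -9.1, 8.7], [0.5, -9.1, 8.7], [0.5, -9.1, 8.7], [0.5, -9.1, 8.7], [0.5, -9.1, 8.7]], rotation=[[-0.55, 2.14, -1.8], [-0.55, 2.14, -1.8], [-0.55, 2.14, -1.8], [-0.55, 2.14, -1.8], [-0.55, 2.14, -1.8], [-0.55, 2.14, -1.8], [-0.55, 2.14, -1.8], [-0.55, 2.14, -1.8]], grip=[-1, -1, -1, -1, -1, -1, -1, -1])

```text
time_s: 7.83
ee_pos: [0.5624, -0.2073, 0.0876]
tool_rot: [-177.7, 17.4, 131.9]
force: [-0.2, 0.3, -0.3]
gripper_width: 0.0081
grasp_force: 68.4
```

Call:
play_rows(offset=[[0.5, -9.1, 8.7], [0.5, -9.1, 8.7], [0.5, -9.1, 8.7], [0.5, -9.1, 8.7], [0.5, -9.1, 8.7], [0.5, -9.1, 8.7], [0.5, -9.1, 8.7], [0.5, -9.1, 8.7]], rotation=[[-0.55, 2.14, -1.8], [-0.55, 2.14, -1.8], [-0.55, 2.14, -1.8], [-0.55, 2.14, -1.8], [-0.55, 2.14, -1.8], [-0.55, 2.14, -1.8], [-0.55, 2.14, -1.8], [-0.55, 2.14, -1.8]], grip=[-1, -1, -1, -1, -1, -1, -1, -1])

```text
time_s: 8.5
ee_pos: [0.5177, -0.2681, 0.0207]
tool_rot: [-180.0, -0.1, 146.1]
force: [-0.4, 0.0, -0.9]
gripper_width: 0.0081
grasp_force: 68.4
```

```bash
cat >> plan.py <<'E'
def blue(c,lo=25):
    h=cv2.cvtColor(c['img'],cv2.COLOR_RGB2HSV); m=((h[...,0]>100)&(h[...,0]<128)&(h[...,1]>60)&(h[...,2]>lo)).astype(np.uint8)
    m=cv2.morphologyEx(m,cv2.MORPH_CLOSE,np.ones((3,3),np.uint8));k,l,st,ce=cv2.connectedComponentsWithStats(m); out=[]
    for i in range(1,k):
        if st[i,4]>60:
            v,u=np.where(l==i); r=cv2.minAreaRect(np.c_[u,v].astype(np.float32)); out.append((st[i].tolist(),cv2.boxPoints(r).round(1).tolist()))
    return out
E
python3 - <<'E'
from plan import *
p,Q,s=cur();print(s['time_s'],p,s['tool_rot'],s['gripper_width'],s['grasp_force'],s['force'],s['joint_positions'].round(1))
tip=p-Q[:,2]*.037
for n in('top','scene','wrist'):
    c=snap(n,n+'5.png'); print(n,blue(c)); print([proj(c,tip-Q@np.array([x,y,-z])/1000).round(1).tolist() for x,y,z in((25,0,3),(-42,-12,17),(-42,12,17),(-145,12,17),(-145,-12,17),(-145,-12,0),(-145,12,0))])
yp=-34;C=np.array([.47,-.235,0]);u=np.array([np.cos(np.radians(yp)),np.sin(np.radians(yp)),0])
QP=Rd(yp+180);go(tcp(C+u*.060+[0,0,.004],QP),QP,8)
E
```

```text
8.5 [ 0.51772786 -0.2680946   0.02070263] [-1.79952714e+02 -1.45059338e-01  1.46060505e+02] 0.008123787400010553 68.39939939993201 [-0.38463717  0.01778698 -0.86343296] [-32.4  13.7  97.3  -0.   69.1 -88.4]
top [([471, 245, 23, 27, 279], [[468.79998779296875, 267.20001220703125], [487.0, 242.3000030517578], [494.79998779296875, 248.0], [476.6000061035156, 272.8999938964844]]), ([198, 327, 16, 23, 299], [[197.10000610351562, 328.6000061035156], [211.1999969482422, 326.5], [214.1999969482422, 347.70001220703125], [200.10000610351562, 349.70001220703125]]), ([161, 343, 12, 12, 105], [[161.0, 343.0], [172.0, 343.0], [172.0, 354.0], [161.0, 354.0]])]
[[512.1, 209.4], [489.0, 230.4], [497.7, 236.2], [473.4, 272.9], [464.8, 266.9], [467.6, 267.7], [476.5, 273.7]]
scene [([304, 394, 58, 6, 191], [[304.0, 399.0], [304.0, 394.0], [361.0, 394.0], [361.0, 399.0]])]
[[456.0, 424.3], [393.4, 413.2], [393.2, 432.4], [302.0, 418.0], [305.6, 399.8], [305.8, 390.4], [302.1, 408.5]]
wrist [([286, 0, 60, 200, 9892], [[286.0, 0.0], [345.0, 0.0], [345.0, 199.0], [286.0, 199.0]])]
[[315.7, 303.1], [337.6, 183.4], [293.6, 183.5], [287.7, -46.9], [343.2, -47.1], [347.3, -68.5], [283.9, -68.2]]
8 rows off [-0.3  0.1  6.6] rot [-0.01 -0.02 -0.02] maxz/path [[0.518, -0.268, 0.013], [0.518, -0.268, 0.0], [0.519, -0.268, -0.013], [0.519, -0.269, -0.026]]
```

Call:
play_rows(offset=[[0, 0, 7], [0, 0, 7], [0, 0, 7], [0, 0, 7], [0, 0, 7], [0, 0, 7], [0, 0, 6], [0, 0, 4]], rotation=[[0, 0, 0], [0, 0, 0], [0, 0, 0], [0, 0, 0], [0, 0, 0], [0, 0, 0], [0, 0, 0], [0, 0, 0]], grip=[-1, -1, -1, -1, -1, -1, -1, -1])

```text
time_s: 9.32
ee_pos: [0.5175, -0.2675, -0.0319]
tool_rot: [-179.9, -0.1, 146.0]
force: [0.6, -0.0, -0.1]
gripper_width: 0.0079
grasp_force: 68.4
```

Call:
play_rows(offset=[[0, 0, 0.5], [0, 0, 0.5], [0, 0, 0.5], [0, 0, 0.5], [0, 0, 0], [0, 0, 0], [0, 0, 0], [0, 0, 0]], rotation=[[0, 0, 0], [0, 0, 0], [0, 0, 0], [0, 0, 0], [0, 0, 0], [0, 0, 0], [0, 0, 0], [0, 0, 0]], grip=[-1, -1, -1, -1, -1, -1, -1, -1])

```text
time_s: 9.98
ee_pos: [0.5181, -0.268, -0.0326]
tool_rot: [-179.9, -0.0, 146.0]
force: [-0.3, -0.3, -0.5]
gripper_width: 0.0081
grasp_force: 68.4
```

Call:
play_rows(offset=[[0, 0, 0.5], [0, 0, 0.5], [0, 0, 0.5], [0, 0, 0.5], [0, 0, 0], [0, 0, 0], [0, 0, 0], [0, 0, 0]], rotation=[[0, 0, 0], [0, 0, 0], [0, 0, 0], [0, 0, 0], [0, 0, 0], [0, 0, 0], [0, 0, 0], [0, 0, 0]], grip=[-1, -1, -1, -1, -1, -1, -1, -1])

```text
time_s: 10.65
ee_pos: [0.5181, -0.268, -0.0347]
tool_rot: [-179.9, -0.0, 146.0]
force: [-1.1, -0.5, 0.7]
gripper_width: 0.0083
grasp_force: 69.1
```

Call:
play_rows(offset=[[0, 0, 0.5], [0, 0, 0.5], [0, 0, 0.5], [0, 0, 0], [0, 0, 0], [0, 0, 0], [0, 0, 0], [0, 0, 0]], rotation=[[0, 0, 0], [0, 0, 0], [0, 0, 0], [0, 0, 0], [0, 0, 0], [0, 0, 0], [0, 0, 0], [0, 0, 0]], grip=[-1, -1, -1, -1, -1, -1, -1, -1])

```text
time_s: 11.32
ee_pos: [0.5181, -0.268, -0.0348]
tool_rot: [-179.9, -0.0, 146.0]
force: [-6.5, 3.0, 14.7]
gripper_width: 0.0081
grasp_force: 76.5
```

Contact at 15 N, so the peeler is on the worktop. I'll release, lift, and turn for the handle grasp.

Call:
play_rows(offset=[[0, 0, -0.5], [0, 0, -0.5], [0, 0, 0], [0, 0, 0], [0, 0, -6], [0, 0, -18], [0, 0, -25], [0, 0, -25]], rotation=[[0, 0, 0], [0, 0, 0], [0, 0, 0], [0, 0, 0], [0, 0, 0], [0, 0, 0], [0, 0, 0], [0, 0, 0]], grip=[-1, -1, 0.2, 0.2, 0.2, 0.2, 0.2, 0.2])

```text
time_s: 11.98
ee_pos: [0.5171, -0.2672, 0.0387]
tool_rot: [-179.9, -0.2, 146.0]
force: [0.4, 0.3, -0.1]
gripper_width: 0.0513
grasp_force: 0.0
```

Call:
play_rows(offset=[[0, 0, -10], [0, 0, -5], [0, 0, 0], [0, 0, 0], [0, 0, 0], [0, 0, 0], [0, 0, 0], [0, 0, 0]], rotation=[[0, 0, 7.1], [0, 0, 7.1], [0, 0, 7.1], [0, 0, 7.1], [0, 0, 7.1], [0, 0, 7.1], [0, 0, 7.1], [0, 0, 7.1]], grip=[0.2, 0.2, 0.2, 0.2, 0.2, 0.2, 0.2, 0.2])

```text
time_s: 12.65
ee_pos: [0.518, -0.2677, 0.0538]
tool_rot: [-179.9, 0.0, 88.8]
force: [-0.1, -1.4, -1.0]
gripper_width: 0.0513
grasp_force: 0.0
```

Call:
play_rows(offset=[[0, 0, 0], [0, 0, 0], [0, 0, 0], [0, 0, 0], [0, 0, 0], [0, 0, 0], [0, 0, 0], [0, 0, 0]], rotation=[[0, 0, 7.1], [0, 0, 7.1], [0, 0, 7.1], [0, 0, 7.1], [0, 0, 7.1], [0, 0, 7.1], [0, 0, 7.1], [0, 0, 7.1]], grip=[0.2, 0.2, 0.2, 0.2, 0.2, 0.2, 0.2, 0.2])

```text
time_s: 13.32
ee_pos: [0.518, -0.2677, 0.0538]
tool_rot: [-180.0, 0.1, 32.0]
force: [0.9, 1.0, 0.4]
gripper_width: 0.0511
grasp_force: 0.0
```

Call:
play_rows(offset=[[0, 0, 0], [0, 0, 0], [0, 0, 0], [0, 0, 0], [0, 0, 0], [0, 0, 0], [0, 0, 0], [0, 0, 0]], rotation=[[0, 0, 7.1], [0, 0, 7.1], [0, 0, 7.1], [0, 0, 7.1], [0, 0, 7.1], [0, 0, 7.1], [0, 0, 7.1], [0, 0, 7.1]], grip=[0.2, 0.2, 0.2, 0.2, 0.2, 0.2, 0.2, 0.2])

```text
time_s: 13.98
ee_pos: [0.518, -0.2677, 0.0538]
tool_rot: [179.9, 0.1, -24.8]
force: [-0.1, 0.1, 0.4]
gripper_width: 0.0516
grasp_force: 0.0
```

Run:
```python
from plan import *
p,Q,s=cur();print(s['time_s'],p,s['tool_rot'],s['force'],s['joint_positions'].round(1))
yp=-34;u=np.array([np.cos(np.radians(yp)),np.sin(np.radians(yp)),0]);v=np.array([-u[1],u[0],0]);C=np.array([.5181,-.268,0])-.06*u
for n in('top','scene','wrist'):
    c=snap(n,n+'6.png'); print(n,blue(c)); print([proj(c,C+(u*x+v*y+np.array([0,0,z]))/1000).round(1).tolist() for x,y,z in((85,0,3),(18,-12,17),(18,12,17),(-85,12,17),(-85,-12,17),(-85,-12,0),(-85,12,0))])
```

```text
13.9833 [ 0.51798792 -0.26773637  0.0537756 ] [ 1.79924586e+02  7.22237390e-02 -2.47805905e+01] [-0.096483    0.1062234   0.43878995] [-32.3  11.3  96.3  -0.1  72.5  82.5]
top [([462, 246, 21, 24, 229], [[460.20001220703125, 265.3999938964844], [475.20001220703125, 244.0], [482.5, 249.10000610351562], [467.6000061035156, 270.5]]), ([198, 327, 16, 23, 299], [[197.10000610351562, 328.6000061035156], [211.1999969482422, 326.5], [214.1999969482422, 347.70001220703125], [200.10000610351562, 349.70001220703125]]), ([161, 343, 12, 12, 106], [[161.0, 343.0], [172.0, 343.0], [172.0, 354.0], [161.0, 354.0]])]
[[501.4, 210.3], [493.0, 235.9], [484.6, 230.2], [460.8, 265.7], [469.3, 271.5], [466.6, 270.7], [458.3, 265.0]]
scene []
[[448.4, 451.6], [391.1, 444.9], [391.5, 425.6], [305.6, 412.3], [302.0, 430.6], [301.9, 439.3], [305.4, 421.0]]
wrist [([279, 254, 35, 97, 2169], [[275.5, 347.70001220703125], [294.70001220703125, 251.6999969482422], [319.5, 256.70001220703125], [300.29998779296875, 352.70001220703125]])]
[[319.3, 179.1], [320.2, 263.8], [291.3, 259.6], [275.8, 356.1], [301.4, 359.3], [302.0, 345.1], [277.9, 342.0]]
```

The peeler lies where predicted: the handle box in the wrist and top views agrees within a few pixels. Now the handle.

Run:
```python
from plan import *
yp=-34;u=np.array([np.cos(np.radians(yp)),np.sin(np.radians(yp)),0]);C=np.array([.5181,-.268,0])-.058*u
g=C-.058*u; print(C,g)
Q=Rd(yp);go(g+[0,0,.05],Q,8)
```

```text
[ 0.47001582 -0.23556681  0.        ] [ 0.42193164 -0.20313362  0.        ]
8 rows off [-14.4  -1.4   0.5] rot [0.01 0.01 1.22] maxz/path [[0.505, -0.261, 0.053], [0.481, -0.245, 0.052], [0.457, -0.229, 0.051], [0.433, -0.212, 0.05]]
```

Call:
play_rows(offset=[[-14.4, -1.4, 0.5], [-14.4, -1.4, 0.5], [-14.4, -1.4, 0.5], [-14.4, -1.4, 0.5], [-14.4, -1.4, 0.5], [-14.4, -1.4, 0.5], [-14.4, -1.4, 0.5], [-14.4, -1.4, 0.5]], rotation=[[0, 0, 1.2], [0, 0, 1.2], [0, 0, 1.2], [0, 0, 1.2], [0, 0, 1.2], [0, 0, 1.2], [0, 0, 1.2], [0, 0, 1.2]], grip=[0.2, 0.2, 0.2, 0.2, 0.2, 0.2, 0.2, 0.2])

```text
time_s: 14.8
ee_pos: [0.4218, -0.2025, 0.0498]
tool_rot: [179.9, 0.0, -33.8]
force: [-0.5, -0.1, 0.3]
gripper_width: 0.0511
grasp_force: 0.0
```

Call:
play_rows(offset=[[0, 0, 8], [0, 0, 12], [0, 0, 13], [0, 0, 13], [0, 0, 13], [0, 0, 12], [0, 0, 8], [0, 0, 3]], rotation=[[0, 0, 0], [0, 0, 0], [0, 0, 0], [0, 0, 0], [0, 0, 0], [0, 0, 0], [0, 0, 0], [0, 0, 0]], grip=[0.2, 0.2, 0.2, 0.2, 0.2, 0.2, 0.2, 0.2])

```text
time_s: 15.47
ee_pos: [0.4215, -0.2026, -0.0339]
tool_rot: [179.9, 0.2, -33.9]
force: [0.5, 0.1, -0.7]
gripper_width: 0.051
grasp_force: 0.0
```

Call:
play_rows(offset=[[0, 0, 0], [0, 0, 0], [0, 0, 0], [0, 0, 0], [0, 0, 0], [0, 0, 0], [0, 0, 0], [0, 0, 0]], rotation=[[0, 0, 0], [0, 0, 0], [0, 0, 0], [0, 0, 0], [0, 0, 0], [0, 0, 0], [0, 0, 0], [0, 0, 0]], grip=[-1, -1, -1, -1, -1, -1, -1, -1], newtons=80)

```text
time_s: 16.13
ee_pos: [0.4231, -0.2035, -0.0313]
tool_rot: [179.9, -0.1, -34.0]
force: [-0.8, 0.4, 6.7]
gripper_width: 0.0209
grasp_force: 79.1
```

The handle is gripped at 79 N and 21 mm wide, with the fingertips at worktop level. Lifting and turning towards the holder.

Call:
play_rows(offset=[[0, 0, -4], [0, 0, -12], [0, 0, -22], [0, 0, -25], [0, 0, -25], [0, 0, -25], [0, 0, -22], [0, 0, -14]], rotation=[[0, 0, 0], [0, 0, 0], [0, 0, 0], [0, 0, 0], [0, 0, 0], [0, 0, 0], [0, 0, 0], [0, 0, 0]], grip=[-1, -1, -1, -1, -1, -1, -1, -1])

```text
time_s: 16.8
ee_pos: [0.4233, -0.2033, 0.1195]
tool_rot: [179.9, -0.1, -34.0]
force: [0.2, 0.1, -0.0]
gripper_width: 0.021
grasp_force: 78.5
```

Call:
play_rows(offset=[[0, 0, 0], [0, 0, 0], [0, 0, 0], [0, 0, 0], [0, 0, 0], [0, 0, 0], [0, 0, 0], [0, 0, 0]], rotation=[[0, 0, -6.2], [0, 0, -6.2], [0, 0, -6.2], [0, 0, -6.2], [0, 0, -6.2], [0, 0, -6.2], [0, 0, -6.2], [0, 0, -6.2]], grip=[-1, -1, -1, -1, -1, -1, -1, -1])

```text
time_s: 17.47
ee_pos: [0.4222, -0.2026, 0.1166]
tool_rot: [-180.0, 0.1, 15.9]
force: [0.2, 0.6, -0.7]
gripper_width: 0.021
grasp_force: 78.5
```

Call:
play_rows(offset=[[0, 0, 0], [0, 0, 0], [0, 0, 0], [0, 0, 0], [0, 0, 0], [0, 0, 0], [0, 0, 0], [0, 0, 0]], rotation=[[0, 0, -6.2], [0, 0, -6.2], [0, 0, -6.2], [0, 0, -6.2], [0, 0, -6.2], [0, 0, -6.2], [0, 0, -6.2], [0, 0, -6.2]], grip=[-1, -1, -1, -1, -1, -1, -1, -1])

```text
time_s: 18.13
ee_pos: [0.4222, -0.2026, 0.1166]
tool_rot: [-179.9, 0.1, 65.5]
force: [-0.3, 0.2, -0.4]
gripper_width: 0.0207
grasp_force: 78.5
```

Call:
play_rows(offset=[[0, 0, 0], [0, 0, 0], [0, 0, 0], [0, 0, 0], [0, 0, 0], [0, 0, 0], [0, 0, 0], [0, 0, 0]], rotation=[[0, 0, -6.2], [0, 0, -6.2], [0, 0, -6.2], [0, 0, -6.2], [0, 0, -6.2], [0, 0, -6.2], [0, 0, -6.2], [0, 0, -6.2]], grip=[-1, -1, -1, -1, -1, -1, -1, -1])

```text
time_s: 18.8
ee_pos: [0.4222, -0.2026, 0.1166]
tool_rot: [-179.9, -0.0, 115.1]
force: [-0.3, 0.6, -1.5]
gripper_width: 0.0206
grasp_force: 78.5
```

Run:
```python
from plan import *
p,Q,s=cur();print(s['time_s'],p,s['tool_rot'],s['force'],s['joint_positions'].round(1),s['gripper_width'],s['grasp_force'])
go(sp(170,2.5,-41.5),RB,16)
d,w=step(p,Q,sp(170,2.5,-41.5),RB,16); q,A=p.copy(),Q.copy()
for k in range(16):
    q=q+A@d/1000;A=A@R.from_rotvec(np.radians(w)).as_matrix()
    if k%3==0: print('tip in sleeve mm',(Rs.T@(q-A[:,2]*.033+A[:,0]*.145-M)*1000).round(0))
for n in('top','wrist'):
    c=snap(n,n+'7.png'); print(n,blue(c)[:1]); print([proj(c,p+Q@np.array([x,y,-z])/1000).round(1).tolist() for x,y,z in((144,0,35),(77,-12,49),(77,12,49),(-26,12,49),(-26,-12,49))])
```

```text
18.8 [ 0.42220446 -0.20259757  0.1166056 ] [-1.79881955e+02 -2.27790626e-02  1.15082337e+02] [-0.29813701  0.64869392 -1.45205032] [-3.180e+01 -1.030e+01  1.111e+02 -1.000e-01  7.920e+01 -5.690e+01] 0.020605497384715465 78.53423025459051
16 rows off [-2.  12.2 -1.8] rot [-0.03 -2.19 -0.07] maxz/path [[0.434, -0.199, 0.118], [0.482, -0.185, 0.126], [0.528, -0.17, 0.136], [0.574, -0.152, 0.146]]
tip in sleeve mm [  27. -178.   49.]
tip in sleeve mm [  25. -142.   38.]
tip in sleeve mm [  23. -106.   26.]
tip in sleeve mm [ 22. -70.  14.]
tip in sleeve mm [ 23. -34.   3.]
tip in sleeve mm [25.  2. -9.]
top [([467, 269, 16, 13, 94], [[465.79998779296875, 276.6000061035156], [481.79998779296875, 268.6000061035156], [484.6000061035156, 274.20001220703125], [468.6000061035156, 282.20001220703125]])]
[[433.6, 293.1], [468.8, 285.9], [463.5, 274.8], [510.1, 253.4], [515.5, 264.4]]
wrist [([291, 122, 46, 192, 7554], [[291.0, 122.0], [336.0, 122.0], [336.0, 313.0], [291.0, 313.0]])]
[[316.7, -62.2], [286.4, 118.3], [343.9, 118.8], [335.9, 320.4], [290.7, 320.0]]
```

Call:
play_rows(offset=[[-2, 12.2, -1.8], [-2, 12.2, -1.8], [-2, 12.2, -1.8], [-2, 12.2, -1.8], [-2, 12.2, -1.8], [-2, 12.2, -1.8], [-2, 12.2, -1.8], [-2, 12.2, -1.8]], rotation=[[0, -2.19, -0.07], [0, -2.19, -0.07], [0, -2.19, -0.07], [0, -2.19, -0.07], [0, -2.19, -0.07], [0, -2.19, -0.07], [0, -2.19, -0.07], [0, -2.19, -0.07]], grip=[-1, -1, -1, -1, -1, -1, -1, -1])

```text
time_s: 19.57
ee_pos: [0.5173, -0.1738, 0.1331]
tool_rot: [-179.9, 17.6, 115.1]
force: [-1.0, 0.2, -0.9]
gripper_width: 0.0204
grasp_force: 78.5
```

Call:
play_rows(offset=[[-2, 12.2, -1.8], [-2, 12.2, -1.8], [-2, 12.2, -1.8], [-2, 12.2, -1.8], [-2, 12.2, -1.8], [-2, 12.2, -1.8], [-2, 12.2, -1.8], [-2, 12.2, -1.8]], rotation=[[0, -2.19, -0.07], [0, -2.19, -0.07], [0, -2.19, -0.07], [0, -2.19, -0.07], [0, -2.19, -0.07], [0, -2.19, -0.07], [0, -2.19, -0.07], [0, -2.19, -0.07]], grip=[-1, -1, -1, -1, -1, -1, -1, -1])

```text
time_s: 20.23
ee_pos: [0.609, -0.1391, 0.1523]
tool_rot: [-179.7, 35.1, 115.8]
force: [-0.3, 0.7, -1.0]
gripper_width: 0.0205
grasp_force: 78.6
```

Run:
```python
from plan import *
p,Q,s=cur();print(s['time_s'],p,s['tool_rot'],(Rs.T@(p-M)*1000).round(1),s['force'],s['joint_positions'].round(1),s['gripper_width'],s['grasp_force'])
print('misalign',R.from_matrix(Rs.T@Q@np.diag([-1,1,-1])).as_rotvec(degrees=True))
for n in('scene','top','wrist'):
    c=snap(n,n+'8.png'); print(n,blue(c)[:1]); print([proj(c,p+Q@np.array([x,y,-z])/1000).round(1).tolist() for x,y,z in((144,0,38),(77,0,38),(77,0,49))],[proj(c,sp(0,2.5,z)).round(1).tolist() for z in(-13,13)])
a=cv2.imread('pics/scene8.png')[190:290,290:440];b=cv2.imread('pics/wrist8.png')[0:200,200:430]
t=cv2.imread('pics/top8.png')[150:230,360:480]
k=dict(interpolation=cv2.INTER_CUBIC)
cv2.imwrite('pics/c7.png',np.hstack([cv2.resize(a,(450,300),**k),cv2.resize(b,(345,300),**k)]))
```

```text
20.2333 [ 0.60900144 -0.13905393  0.15230557] [-179.66084666   35.14167864  115.8166544 ] [170.    2.8 -42.9] [-0.30230593  0.74305972 -1.00709394] [  2.   -0.6 106.1 -36.   64.  -10.5] 0.020544981600506718 78.55352680446231
misalign [-0.61687685 -0.14050691 -0.39600968]
scene [([428, 229, 21, 14, 194], [[427.5, 229.89999389648438], [446.79998779296875, 226.6999969482422], [448.8999938964844, 239.6999969482422], [429.6000061035156, 242.89999389648438]])]
[[349.1, 252.1], [382.7, 245.6], [379.4, 238.6]] [[338.7, 259.3], [331.5, 244.4]]
top [([463, 165, 14, 13, 109], [[462.20001220703125, 168.39999389648438], [473.0, 163.0], [477.6000061035156, 172.1999969482422], [466.79998779296875, 177.60000610351562]])]
[[399.2, 202.5], [426.5, 190.2], [425.0, 191.0]] [[390.9, 207.1], [386.5, 209.5]]
wrist [([291, 122, 46, 193, 7602], [[291.0, 122.0], [336.0, 122.0], [336.0, 314.0], [291.0, 314.0]])]
[[313.5, -61.5], [313.0, 120.4], [312.9, 122.0]] [[309.1, -135.5], [306.7, -201.9]]
```

View pics/c7.png

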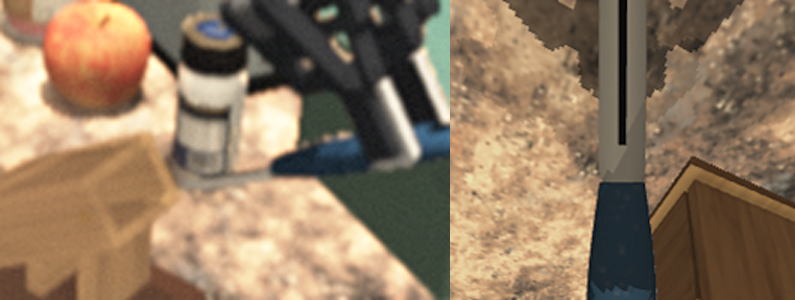

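The crop shows the blade tip at about scene (351,251), lined up a few mm above the sleeve floor line at (339,259), with the jar standing clear behind. Inserting.

Call:
play_rows(offset=[[3, 0, -0.5], [5, 0, -0.5], [7, 0, 0], [7, 0, 0], [8, 0, 0], [8, 0, 0], [8, 0, 0], [8, 0, 0]], rotation=[[0, 0, -0.2], [0, 0, -0.2], [0, 0, 0], [0, 0, 0], [0, 0, 0], [0, 0, 0], [0, 0, 0], [0, 0, 0]], grip=[-1, -1, -1, -1, -1, -1, -1, -1])

```text
time_s: 21.05
ee_pos: [0.5881, -0.0988, 0.1214]
tool_rot: [-179.2, 35.0, 116.6]
force: [1.7, 0.3, -1.5]
gripper_width: 0.0207
grasp_force: 78.6
```

Call:
play_rows(offset=[[7, 0, 0], [7, 0, 0], [7, 0, 0], [7, 0, 0], [7, 0, 0], [6, 0, 0], [5, 0, 0], [3, 0, 0]], rotation=[[0, 0, 0], [0, 0, 0], [0, 0, 0], [0, 0, 0], [0, 0, 0], [0, 0, 0], [0, 0, 0], [0, 0, 0]], grip=[-1, -1, -1, -1, -1, -1, -1, -1])

```text
time_s: 21.72
ee_pos: [0.5702, -0.0631, 0.0933]
tool_rot: [-179.2, 35.0, 116.6]
force: [0.6, -0.3, -0.6]
gripper_width: 0.0211
grasp_force: 78.6
```

Run:
```python
from plan import *
p,Q,s=cur();print(s['time_s'],(Rs.T@(p-M)*1000).round(1),Q.T@s['force'],s['gripper_width'],s['grasp_force'])
c=snap('scene','scene9.png');print(blue(c)[:2],[proj(c,p+Q@np.array([x,0,-49])/1000).round(1).tolist() for x in(-26,77)])
```

```text
21.7167 [ 66.3   1.7 -42.3] [-0.1293337   0.36489004  0.78952874] 0.02107009915093779 78.58604074295727
[([367, 242, 19, 11, 150], [[367.0, 242.0], [385.0, 242.0], [385.0, 252.0], [367.0, 252.0]])] [[378.3, 238.7], [328.3, 249.3]]
```

Call:
play_rows(offset=[[2, 0, 0], [2.5, 0.2, 0], [2.5, 0.2, 0], [2.5, 0.2, 0], [2.5, 0.2, 0], [2, 0, 0], [2, 0, 0], [0, 0, 0]], rotation=[[0, 0, 0], [0, 0, 0], [0, 0, 0], [0, 0, 0], [0, 0, 0], [0, 0, 0], [0, 0, 0], [0, 0, 0]], grip=[-1, -1, -1, -1, -1, -1, -1, -1])

```text
time_s: 22.43
ee_pos: [0.5652, -0.0513, 0.0843]
tool_rot: [-179.2, 35.0, 116.6]
force: [0.7, -0.3, -0.3]
gripper_width: 0.0213
grasp_force: 78.6
```

Call:
play_rows(offset=[[0.7, 0, 0], [0.7, 0, 0], [0.6, 0, 0], [0, 0, 0], [0, 0, 0], [0, 0, 0], [0, 0, 0], [0, 0, 0]], rotation=[[0, 0, 0], [0, 0, 0], [0, 0, 0], [0, 0, 0], [0, 0, 0], [0, 0, 0], [0, 0, 0], [0, 0, 0]], grip=[-1, -1, -1, -1, -1, -1, -1, -1])

```text
time_s: 23.1
ee_pos: [0.5648, -0.0501, 0.0836]
tool_rot: [-179.2, 35.0, 116.6]
force: [-0.0, -0.2, -0.1]
gripper_width: 0.0207
grasp_force: 78.6
```

Call:
play_rows(offset=[[0.7, 0, 0], [0.7, 0, 0], [0.6, 0, 0], [0, 0, 0], [0, 0, 0], [0, 0, 0], [0, 0, 0], [0, 0, 0]], rotation=[[0, 0, 0], [0, 0, 0], [0, 0, 0], [0, 0, 0], [0, 0, 0], [0, 0, 0], [0, 0, 0], [0, 0, 0]], grip=[-1, -1, -1, -1, -1, -1, -1, -1])

```text
time_s: 23.77
ee_pos: [0.564, -0.0486, 0.0824]
tool_rot: [-179.2, 35.0, 116.6]
force: [-0.4, -0.3, -0.9]
gripper_width: 0.0208
grasp_force: 78.6
```

Call:
play_rows(offset=[[0.7, 0, 0], [0.7, 0, 0], [0.6, 0, 0], [0, 0, 0], [0, 0, 0], [0, 0, 0], [0, 0, 0], [0, 0, 0]], rotation=[[0, 0, 0], [0, 0, 0], [0, 0, 0], [0, 0, 0], [0, 0, 0], [0, 0, 0], [0, 0, 0], [0, 0, 0]], grip=[-1, -1, -1, -1, -1, -1, -1, -1])

```text
time_s: 24.43
ee_pos: [0.5633, -0.0472, 0.0813]
tool_rot: [-179.2, 35.0, 116.6]
force: [-0.9, -0.5, -1.6]
gripper_width: 0.0209
grasp_force: 78.6
```

Call:
play_rows(offset=[[0.7, 0, 0], [0.7, 0, 0], [0.6, 0, 0], [0, 0, 0], [0, 0, 0], [0, 0, 0], [0, 0, 0], [0, 0, 0]], rotation=[[0, 0, 0], [0, 0, 0], [0, 0, 0], [0, 0, 0], [0, 0, 0], [0, 0, 0], [0, 0, 0], [0, 0, 0]], grip=[-1, -1, -1, -1, -1, -1, -1, -1])

```text
time_s: 25.1
ee_pos: [0.5625, -0.0457, 0.0801]
tool_rot: [-179.2, 35.0, 116.6]
force: [0.4, 0.0, -0.1]
gripper_width: 0.0207
grasp_force: 78.6
```

Run:
```python
from plan import *
p,Q,s=cur();print(s['time_s'],(Rs.T@(p-M)*1000).round(1),Q.T@s['force'],s['gripper_width'],s['grasp_force'])
```

```text
25.1 [ 43.1   2.5 -42.3] [-0.10130246  0.36927604  0.16847367] 0.020717552000383076 78.58707615312596
```

Call:
play_rows(offset=[[0.7, 0, 0], [0.7, 0, 0], [0.6, 0, 0], [0, 0, 0], [0, 0, 0], [0, 0, 0], [0, 0, 0], [0, 0, 0]], rotation=[[0, 0, 0], [0, 0, 0], [0, 0, 0], [0, 0, 0], [0, 0, 0], [0, 0, 0], [0, 0, 0], [0, 0, 0]], grip=[-1, -1, -1, -1, -1, -1, -1, -1])

```text
time_s: 25.77
ee_pos: [0.5618, -0.0442, 0.079]
tool_rot: [-179.2, 35.0, 116.6]
force: [-0.2, 0.0, -0.9]
gripper_width: 0.0208
grasp_force: 78.6
```

Call:
play_rows(offset=[[0.7, 0, 0], [0.7, 0, 0], [0.6, 0, 0], [0, 0, 0], [0, 0, 0], [0, 0, 0], [0, 0, 0], [0, 0, 0]], rotation=[[0, 0, 0], [0, 0, 0], [0, 0, 0], [0, 0, 0], [0, 0, 0], [0, 0, 0], [0, 0, 0], [0, 0, 0]], grip=[-1, -1, -1, -1, -1, -1, -1, -1])

```text
time_s: 26.43
ee_pos: [0.5614, -0.043, 0.0782]
tool_rot: [-179.2, 35.1, 116.6]
force: [2.6, -4.1, 2.4]
gripper_width: 0.0208
grasp_force: 78.5
```

Call:
play_rows(offset=[[0.5, 0, 0], [0.5, 0, 0], [0, 0, 0], [0, 0, 0], [0, 0, 0], [0, 0, 0], [0, 0, 0], [0, 0, 0]], rotation=[[0, 0, 0], [0, 0, 0], [0, 0, 0], [0, 0, 0], [0, 0, 0], [0, 0, 0], [0, 0, 0], [0, 0, 0]], grip=[-1, -1, -1, -1, -1, -1, -1, -1])

```text
time_s: 27.1
ee_pos: [0.5614, -0.0426, 0.0782]
tool_rot: [-179.2, 35.1, 116.6]
force: [1.9, -6.3, 4.4]
gripper_width: 0.0207
grasp_force: 78.5
```

Run:
```python
from plan import *
p,Q,s=cur();print(s['time_s'],(Rs.T@(p-M)*1000).round(1),(Q.T@s['force']).round(1),s['torque'].round(2),s['grasp_force'])
c=snap('wrist','w10.png');b=blue(c);print(b)
# mouth edge row (roof) along blade axis and handle end
for z in(4,0): print([(x,proj(c,sp(x,2.5,z)).round(1).tolist()) for x in(0,60,70,80)])
print('roof',proj(c,sp(0,2.5,21)))
col=c['img'][:,313].astype(int);print([ (r,col[r].tolist()) for r in range(60,200,6)])
```

```text
27.1 [ 39.4   2.9 -41.9] [-7.8 -1.1  0.2] [-1.13 -0.42  0.06] 78.53869740909431
[([542, 0, 98, 108, 1554], [[519.7000122070312, 52.29999923706055], [585.2000122070312, -17.5], [643.5, 37.20000076293945], [578.0, 107.0]]), ([589, 53, 51, 44, 135], [[586.0, 92.4000015258789], [636.5999755859375, 50.099998474121094], [640.0, 54.20000076293945], [589.4000244140625, 96.5]]), ([291, 213, 47, 101, 4019], [[291.0, 313.0], [291.0, 213.0], [337.0, 213.0], [337.0, 313.0]])]
[(0, [312.1, 201.9]), (60, [311.8, 308.0]), (70, [311.7, 323.2]), (80, [311.7, 337.8])]
[(0, [312.2, 199.2]), (60, [311.9, 303.2]), (70, [311.8, 318.1]), (80, [311.8, 332.4])]
roof [311.36831378 215.13254579]
[(60, [147, 114, 74]), (66, [146, 113, 73]), (72, [146, 112, 73]), (78, [145, 112, 72]), (84, [145, 113, 73]), (90, [146, 113, 73]), (96, [147, 113, 73]), (102, [146, 113, 72]), (108, [136, 105, 68]), (114, [123, 95, 62]), (120, [123, 96, 62]), (126, [124, 96, 62]), (132, [124, 96, 62]), (138, [124, 96, 63]), (144, [124, 96, 63]), (150, [122, 95, 62]), (156, [123, 96, 62]), (162, [122, 95, 61]), (168, [123, 96, 63]), (174, [122, 95, 62]), (180, [122, 94, 62]), (186, [121, 94, 61]), (192, [123, 96, 63]), (198, [121, 93, 61])]
```

The blade tip is against the end wall with 8 N along the sleeve. Now I'll lower the peeler onto the sleeve floor.

Call:
play_rows(offset=[[0, 0, 0.5], [0, 0, 0.5], [0, 0, 0.5], [0, 0, 0.5], [0, 0, 0], [0, 0, 0], [0, 0, 0], [0, 0, 0]], rotation=[[0, 0, 0], [0, 0, 0], [0, 0, 0], [0, 0, 0], [0, 0, 0], [0, 0, 0], [0, 0, 0], [0, 0, 0]], grip=[-1, -1, -1, -1, -1, -1, -1, -1])

```text
time_s: 27.82
ee_pos: [0.562, -0.0436, 0.0766]
tool_rot: [-179.3, 35.1, 116.6]
force: [1.6, -7.3, 4.7]
gripper_width: 0.0206
grasp_force: 78.6
```

Call:
play_rows(offset=[[0, 0, 0.5], [0, 0, 0.5], [0, 0, 0.5], [0, 0, 0], [0, 0, 0], [0, 0, 0], [0, 0, 0], [0, 0, 0]], rotation=[[0, 0, 0], [0, 0, 0], [0, 0, 0], [0, 0, 0], [0, 0, 0], [0, 0, 0], [0, 0, 0], [0, 0, 0]], grip=[-1, -1, -1, -1, -1, -1, -1, -1])

```text
time_s: 28.48
ee_pos: [0.5624, -0.0442, 0.0755]
tool_rot: [-179.3, 35.1, 116.6]
force: [1.4, -5.4, 5.9]
gripper_width: 0.0205
grasp_force: 78.7
```

Run:
```python
from plan import *
p,Q,s=cur();print(s['time_s'],(Rs.T@(p-M)*1000).round(1),(Q.T@s['force']).round(1),s['grasp_force'])
```

```text
28.4833 [ 39.4   3.  -45.2] [-7.8 -1.2 -1.7] 78.68913920930936
```

Call:
play_rows(offset=[[0, 0, 0.4], [0, 0, 0.4], [0, 0, 0.2], [0.3, 0, 0], [0.3, 0, 0], [0, 0, 0], [0, 0, 0], [0, 0, 0]], rotation=[[0, 0, 0], [0, 0, 0], [0, 0, 0], [0, 0, 0], [0, 0, 0], [0, 0, 0], [0, 0, 0], [0, 0, 0]], grip=[-1, -1, -1, -1, -1, -1, -1, -1])

```text
time_s: 29.15
ee_pos: [0.5626, -0.0444, 0.0752]
tool_rot: [-179.3, 35.2, 116.5]
force: [-2.1, -4.9, 12.5]
gripper_width: 0.0209
grasp_force: 79.4
```

Run:
```python
from plan import *
p,Q,s=cur();print(s['time_s'],(Rs.T@(p-M)*1000).round(1),(Q.T@s['force']).round(1),s['grasp_force'])
```

```text
29.15 [ 39.4   3.1 -45.6] [-10.   -4.2  -8.1] 79.35710774967447
```

Call:
play_rows(offset=[[0, 0, -0.3], [0, 0, 0], [0, 0, 0], [0, 0, 0], [0, 0, 0], [0, 0, 0], [0, 0, -5], [0, 0, -10]], rotation=[[0, 0, 0], [0, 0, 0], [0, 0, 0], [0, 0, 0], [0, 0, 0], [0, 0, 0], [0, 0, 0], [0, 0, 0]], grip=[-1, -0.5, -0.3, 0, 0.2, 0.2, 0.2, 0.2])

```text
time_s: 29.82
ee_pos: [0.5566, -0.0361, 0.0847]
tool_rot: [-179.0, 35.0, 116.7]
force: [0.1, -0.6, -0.3]
gripper_width: 0.0514
grasp_force: 0.0
```

Call:
play_rows(offset=[[0, 0, -14], [0, 0, -14], [0, 0, -14], [0, 0, -14], [0, 0, -14], [0, 0, -14], [0, 0, -10], [0, 0, -6]], rotation=[[0, 0, 0], [0, 0, 0], [0, 0, 0], [0, 0, 0], [0, 0, 0], [0, 0, 0], [0, 0, 0], [0, 0, 0]], grip=[0.2, 0.2, 0.2, 0.2, 0.2, 0.2, 0.2, 0.2])

```text
time_s: 30.48
ee_pos: [0.5337, 0.0172, 0.1695]
tool_rot: [-179.3, 35.0, 116.6]
force: [0.3, 1.2, 0.6]
gripper_width: 0.0514
grasp_force: 0.0
```

Run:
```python
from plan import *
p,Q,s=cur();print(s['time_s'],(Rs.T@(p-M)*1000).round(1),(Q.T@s['force']).round(1),s['gripper_width'])
for n in('wrist','scene','top'):
    c=snap(n,n+'11.png');print(n,[x for x in blue(c) if x[0][2]<100])
    for l,f in(('flat',lambda x,y,z:(x,y,z)),):
        print([(x,z,proj(c,sp(x,2.7,z)).round(1).tolist()) for x in(-3,8,70,73) for z in(-13,4)],[proj(c,sp(70,2.7+y,4)).round(0).tolist() for y in(-12,12)])
for n in('top','scene'):
    a=cv2.imread(f'pics/{n}11.png').astype(int);b=cv2.imread({'top':'pics/t0.png','scene':'pics/s0.png'}[n]).astype(int)
    for nm,pt,r in(('jar',[.638,.105,.10],14),('mug',[.488,.354,.09],18)):
        u,v=proj(ld({'top':'t0.png','scene':'s0.png'}[n]),pt).astype(int); print(n,nm,np.abs(a-b)[v-r:v+r,u-r:u+r].mean().round(1))
```

```text
30.4833 [37.7  4.6 70.6] [ 0.4  0.8 -1. ] 0.051372153156868265
wrist [([449, 43, 36, 34, 246], [[444.1000061035156, 54.599998474121094], [464.70001220703125, 42.400001525878906], [484.0, 75.0], [463.29998779296875, 87.19999694824219]]), ([494, 117, 36, 28, 464], [[492.6000061035156, 141.1999969482422], [510.70001220703125, 109.5], [529.9000244140625, 120.5], [511.79998779296875, 152.1999969482422]]), ([301, 164, 26, 68, 1633], [[301.0, 164.0], [326.0, 164.0], [326.0, 231.0], [301.0, 231.0]])]
[(-3, -13, [312.7, 153.0]), (-3, 4, [312.4, 156.4]), (8, -13, [312.6, 165.3]), (8, 4, [312.4, 169.5]), (70, -13, [312.4, 229.0]), (70, 4, [312.2, 236.7]), (73, -13, [312.4, 231.8]), (73, 4, [312.2, 239.7])] [[299.0, 237.0], [325.0, 237.0]]
scene [([335, 247, 38, 9, 217], [[335.0, 247.0], [372.0, 247.0], [372.0, 255.0], [335.0, 255.0]])]
[(-3, -13, [337.4, 259.5]), (-3, 4, [332.8, 249.8]), (8, -13, [342.4, 258.6]), (8, 4, [337.7, 248.8]), (70, -13, [372.5, 253.1]), (70, 4, [367.5, 242.6]), (73, -13, [374.0, 252.9]), (73, 4, [369.1, 242.3])] [[363.0, 246.0], [372.0, 239.0]]
top [([386, 192, 33, 21, 294], [[385.0, 204.8000030517578], [415.1000061035156, 190.6999969482422], [419.20001220703125, 199.60000610351562], [389.1000061035156, 213.6999969482422]]), ([198, 329, 10, 21, 126], [[197.1999969482422, 329.29998779296875], [204.1999969482422, 328.29998779296875], [207.10000610351562, 348.70001220703125], [200.10000610351562, 349.70001220703125]]), ([161, 343, 12, 12, 105], [[159.6999969482422, 345.1000061035156], [170.8000030517578, 341.3999938964844], [174.0, 351.0], [162.89999389648438, 354.70001220703125]])]
[(-3, -13, [389.7, 207.5]), (-3, 4, [386.9, 209.1]), (8, -13, [393.8, 205.6]), (8, 4, [391.1, 207.2]), (70, -13, [418.3, 194.4]), (70, 4, [415.8, 195.8]), (73, -13, [419.5, 193.8]), (73, 4, [417.1, 195.2])] [[418.0, 201.0], [413.0, 191.0]]
top jar 1.4
top mug 3.7
scene jar 6.0
scene mug 4.1
```

The peeler sits with 70 mm standing out and is tipped a little on the mouth's edge. The jar and mug patches are unchanged. As a precaution I'll nudge the handle end with the closed fingers to be sure it is home after tipping.

Call:
play_rows(offset=[[-8, -0.3, 0], [-10, -0.3, 0], [-10, -0.3, 0], [-10, -0.3, 0], [-10, -0.3, 0], [-10, -0.3, 0], [-7, 0, 5], [-5, 0, 10]], rotation=[[0, 0, 0], [0, 0, 0], [0, 0, 0], [0, 0, 0], [0, 0, 0], [0, 0, 0], [0, 0, 0], [0, 0, 0]], grip=[-1, -1, -1, -1, -1, -1, -1, -1], newtons=30)

```text
time_s: 31.3
ee_pos: [0.5625, -0.0446, 0.1973]
tool_rot: [-179.4, 35.1, 116.5]
force: [0.6, 0.7, -0.7]
gripper_width: -0.0
grasp_force: 0.0
```

Call:
play_rows(offset=[[0, 0, 13], [0, 0, 15], [0, 0, 16], [0, 0, 16], [0, 0, 16], [0, 0, 15], [0, 0, 12], [0, 0, 7]], rotation=[[0, 0, 0], [0, 0, 0], [0, 0, 0], [0, 0, 0], [0, 0, 0], [0, 0, 0], [0, 0, 0], [0, 0, 0]], grip=[-1, -1, -1, -1, -1, -1, -1, -1])

```text
time_s: 31.97
ee_pos: [0.5871, -0.1022, 0.1031]
tool_rot: [-179.0, 35.0, 116.7]
force: [-0.2, -0.2, 0.1]
gripper_width: 0.0002
grasp_force: 0.0
```

Call:
play_rows(offset=[[2, 0, 0], [3, 0, 0], [3, 0, 0], [3, 0, 0], [2, 0, 0], [2, 0, 0], [0, 0, 0], [0, 0, 0]], rotation=[[0, 0, 0], [0, 0, 0], [0, 0, 0], [0, 0, 0], [0, 0, 0], [0, 0, 0], [0, 0, 0], [0, 0, 0]], grip=[-1, -1, -1, -1, -1, -1, -1, -1])

```text
time_s: 32.63
ee_pos: [0.5826, -0.0897, 0.097]
tool_rot: [-179.2, 35.0, 116.6]
force: [0.4, 0.0, -0.0]
gripper_width: 0.0002
grasp_force: 0.0
```

Run:
```python
from plan import *
p,Q,s=cur();print(s['time_s'],(Rs.T@(p-M)*1000).round(1),(Q.T@s['force']).round(1),s['gripper_width'])
```

```text
32.6333 [ 92.4   1.  -56.1] [-0.1  0.4  0.1] 0.0001557796369999329
```

Call:
play_rows(offset=[[2, 0.5, 0], [2, 0.5, 0], [2, 0.5, 0], [1, 0, 0], [0, 0, 0], [0, 0, 0], [0, 0, 0], [0, 0, 0]], rotation=[[0, 0, 0], [0, 0, 0], [0, 0, 0], [0, 0, 0], [0, 0, 0], [0, 0, 0], [0, 0, 0], [0, 0, 0]], grip=[-1, -1, -1, -1, -1, -1, -1, -1])

```text
time_s: 33.3
ee_pos: [0.5814, -0.0843, 0.0929]
tool_rot: [-179.2, 35.0, 116.6]
force: [-0.1, -0.3, 0.6]
gripper_width: 0.0001
grasp_force: 0.0
```

Call:
play_rows(offset=[[1, 0, 0], [1, 0, 0], [1, 0, 0], [0, 0, 0], [0, 0, 0], [0, 0, 0], [0, 0, 0], [0, 0, 0]], rotation=[[0, 0, 0], [0, 0, 0], [0, 0, 0], [0, 0, 0], [0, 0, 0], [0, 0, 0], [0, 0, 0], [0, 0, 0]], grip=[-1, -1, -1, -1, -1, -1, -1, -1])

```text
time_s: 33.97
ee_pos: [0.5802, -0.082, 0.0912]
tool_rot: [-179.2, 35.0, 116.6]
force: [0.4, -0.3, 1.6]
gripper_width: 0.0
grasp_force: 0.0
```

Call:
play_rows(offset=[[0.7, 0, 0], [0.7, 0, 0], [0.6, 0, 0], [0, 0, 0], [0, 0, 0], [0, 0, 0], [0, 0, 0], [0, 0, 0]], rotation=[[0, 0, 0], [0, 0, 0], [0, 0, 0], [0, 0, 0], [0, 0, 0], [0, 0, 0], [0, 0, 0], [0, 0, 0]], grip=[-1, -1, -1, -1, -1, -1, -1, -1])

```text
time_s: 34.63
ee_pos: [0.5795, -0.0806, 0.09]
tool_rot: [-179.2, 35.1, 116.6]
force: [0.1, -0.6, 0.4]
gripper_width: 0.0
grasp_force: 0.7
```

Call:
play_rows(offset=[[0.7, 0, 0], [0.7, 0, 0], [0.6, 0, 0], [0, 0, 0], [0, 0, 0], [0, 0, 0], [0, 0, 0], [0, 0, 0]], rotation=[[0, 0, 0], [0, 0, 0], [0, 0, 0], [0, 0, 0], [0, 0, 0], [0, 0, 0], [0, 0, 0], [0, 0, 0]], grip=[-1, -1, -1, -1, -1, -1, -1, -1])

```text
time_s: 35.3
ee_pos: [0.5797, -0.0797, 0.09]
tool_rot: [-179.3, 35.1, 116.6]
force: [2.2, -5.3, 3.9]
gripper_width: 0.0003
grasp_force: 3.5
```

Run:
```python
from plan import *
p,Q,s=cur();print(s['time_s'],(Rs.T@(p-M)*1000).round(1),(Q.T@s['force']).round(1),s['gripper_width'])
for n in('scene','top'): c=snap(n,n+'12.png');print(n,[x for x in blue(c) if x[0][0]>300])
```

```text
35.3 [ 80.    2.8 -56. ] [-6.9 -0.4  0.1] 0.0002546593275804992
scene []
top []
```

Firm end stop at 7 N after about 1 mm, so it's home. Backing off and doing a final check.

Call:
play_rows(offset=[[-3, 0, 0], [-8, 0, 0], [-8, 0, 0], [0, 0, -15], [0, 0, -20], [0, 0, -25], [0, 0, -25], [0, 0, -25]], rotation=[[0, 0, 0], [0, 0, 0], [0, 0, 0], [0, 0, 0], [0, 0, 0], [0, 0, 0], [0, 0, 0], [0, 0, 0]], grip=[-1, -1, -1, -1, -1, -1, -1, -1])

```text
time_s: 36.07
ee_pos: [0.5584, -0.0357, 0.1907]
tool_rot: [-179.2, 35.0, 116.6]
force: [-0.0, -0.1, 0.7]
gripper_width: 0.0001
grasp_force: 0.0
```

Call:
play_rows(offset=[[0, 0, -20], [0, 0, -10], [0, 0, 0], [0, 0, 0], [0, 0, 0], [0, 0, 0], [0, 0, 0], [0, 0, 0]], rotation=[[0, 0, 0], [0, 0, 0], [0, 0, 0], [0, 0, 0], [0, 0, 0], [0, 0, 0], [0, 0, 0], [0, 0, 0]], grip=[-1, -1, -1, -1, -1, -1, -1, -1])

```text
time_s: 36.73
ee_pos: [0.5511, -0.0208, 0.2133]
tool_rot: [-179.1, 35.0, 116.6]
force: [0.4, -0.2, -0.6]
gripper_width: 0.0003
grasp_force: 0.0
```

Run:
```python
from plan import *
p,Q,s=cur();print(s['time_s'],s['force'])
for n in('scene','top'): c=snap(n,n+'13.png');print(n,[x for x in blue(c) if x[0][0]>300],[proj(c,sp(70,2.7,z)).round(1).tolist() for z in(-25,-13,4)])
for n,o in(('top','t0.png'),('scene','s0.png')):
    a=cv2.imread(f'pics/{n}13.png').astype(int);b=cv2.imread('pics/'+o).astype(int)
    for nm,pt,r in(('jar',[.638,.105,.06],12),('mug',[.488,.354,.06],16)):
        u,v=proj(ld(o),pt).astype(int); print(n,nm,np.abs(a-b)[v-r:v+r,u-r:u+r].mean().round(1))
```

```text
36.7333 [ 0.40878904 -0.15676759 -0.58264566]
scene [([338, 247, 35, 9, 223], [[338.0, 247.0], [372.0, 247.0], [372.0, 255.0], [338.0, 255.0]])] [[376.0, 260.5], [372.5, 253.1], [367.5, 242.6]]
top [] [[420.0, 193.4], [418.3, 194.4], [415.8, 195.8]]
top jar 3.4
top mug 13.6
scene jar 7.4
scene mug 4.0
```

```bash
python3 -c "
from bench import arm
print(arm.close_job())"
```

```text
the job is handed in; nothing more can be done
None
```

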